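Move the packs on one station at the battery cycling bench

ROBOT

A 6-joint arm with a two-finger parallel gripper is mounted at the origin on the work surface. World frame = base frame: x ahead of the robot, y to its left, z up, the work surface at z = 0. Lengths are in m, angles in rad, forces in N, time in s.
With the tool pointing down it reaches from about 0.3 to 0.775 m from the base axis. Payload 14.6 kg.
Tool frame: the origin (TCP) lies on the centre line of the jaws, within the pads' length; the fingertips stand 25 mm ahead of it and the grasp point (between the pads) lies 6 mm ahead of it (ctrl.tip_reach is the distance from the TCP to the fingertips, in m); z points along the fingers, y is the line along which they close (so a half turn about z gives the same grasp; the last joint's range is limited). The gripper opens to 94 mm and grips with 3 to 60 N. Pads are 16 mm wide; open, the fingers measure 119 mm over their backs; the gripper's body (75 mm by 177 mm) begins 78 mm behind the grasp point.
Start: joints at [1.277, 0.3, 1.521, -0, 1.321, -0.067], TCP at [0.124, 0.536, 0.23] pointing down, gripper open.
Joint ranges: [-3.03, 3.03], [-0.79, 2.21], [0.23, 2.52], [-1.04, 4.18], [0, 3.07], [-2.55, 2.55]. Speed limits (rad/s): [2.22, 2.22, 2.57, 3.14, 3.14, 3.14].

INTERFACE

Orientations are given as [roll, pitch, yaw] about the fixed x, y, z axes, in that order (R = Rz(yaw) Ry(pitch) Rx(roll)).
In Python, from station import ctrl gives the robot as it stands. The module is installed in compiled form; this text tells all that it offers.
- The arm moves only by the tool apply_moves, never from a script. Its argument "deltas" is a list of rows, each a list of 7 numbers: the closure in counts, from 0 (fully open) to 255 (shut), then the shift along the world's x, y, z in cm, then the turn, a rotation vector about the world's x, y, z in rad. In form: [[jaw, tx, ty, tz, ax, ay, az], ...]. A call has 1 to 10 rows; each row shifts and turns the commanded pose from where the row before left it; what a row does not reach is not made up. A row lasts 1/10 s, in which the tool goes at most 50 mm and 8.59 degrees, less where a joint would pass 70% of its speed; a pose out of reach is approached as far as the arm can. A call with a gripper value outside its range is refused whole. The fingers move at their own pace and stop on an object; "grip_force" is the grip in N (left out, the last holds). Time passes only in rows, so rows that do not move let the fingers close. It gives the time, the measured TCP pose, the force, the opening and the grip force at its end, in the units of the state.
- ctrl.get_obs(): the state, without advancing time (a new reading comes with each control period).
- ctrl.camera(name): name is "scene" or "side" or "wrist"; returns a dict with "img" (480x640x3 uint8, red, green, blue), "K" (3x3 intrinsics, pixels), "k1" (the pictures are not rectified: a ray, as slopes to the right and down, at radius r is drawn at 1 + k1 r^2 times it, then the intrinsics apply), "pose" (4x4, takes a point from camera to world coordinates); the wrist camera has in their place "hand_eye" (4x4, takes a point from camera to tool coordinates, whose origin is the TCP and whose axes are the flange's). Camera axes: x right, y up, looking along -z (the intrinsics and any distortion apply to the point x, -y, -z); pixel columns grow to the right and rows downward; lengths in m; the calibration is good to about 2 mm. A picture is of the moment at which its call begins: read the wrist's pose just before it. There is no depth.
- ctrl.hand_in(): hands the job in; it is judged then, once.
The state is a dict: "time_s": time; "qpos": joint angles; "joint_vel": joint speeds; "tau": joint torques, N m; "ee_pos": TCP position; "eef_rot": TCP orientation; "force": force on the tool from outside, world axes, zero at the start; "moment": the same for the moment, N m; "grip_width": finger opening in m; "grip_force": force on a finger pad.
Only numpy, scipy, OpenCV 4.12 (cv2) and the standard library are available. Lean on these libraries where they do the work, as an engineer would, in place of code of your own. Each camera call takes 0.05 s, during which the arm holds its last target. There are 200 camera calls.

TASK

The battery cycling bench is due for its change-over: move every pack on to its next station - the pack that is in the charger goes to the electronic load, the one in the load goes to the cooling stand, and the one in the cooling stand goes to the charger; one pack can wait on the round green mat while you make room. Put each pack down gently, never dropping or tipping it, and leave it standing upright inside its cradle, flat on the cradle's floor. Do not push the multimeter, the tape roll or the screw tray away from where they lie.

Things in the scene. Friction and masses are not known exactly. Their poses are not given: they have to be found in the camera images.
- case_pack: Battery pack in a closed black plastic case with a narrower grey slide rail on top; it starts in the charger. Loose, about 0.55 kg. Case 92 mm (x) x 50 mm (y) x 55 mm high; the rail on it is 62 mm long, 30 mm wide and 14 mm high (total 69 mm). Grip it across the 50 mm width (y), on the case's sides. Origin: centre of its underside; z up, x along its length.
- cell_pack: Bare battery pack of eight white round cells (2 x 4) between black top and bottom holders, the round steel cell ends showing on top; it starts in the electronic load. Loose, about 0.6 kg. 93 mm (x) x 46 mm (y) x 74 mm high. Grip it across the 46 mm width (y). Origin: centre of its underside; z up, x along its length.
- prismatic_pack: Tallest battery pack: three flat aluminium cells side by side, strapped with steel bands between grey end plates, with dark studs and two copper bars on top; it starts in the cooling stand. Loose, about 0.8 kg. 92 mm (x) x 50 mm (y) x 95 mm high, 101 mm over the studs. Grip it across the 50 mm width (y). Origin: centre of its underside; z up, x along its length.
- charger: Charger, fixed: grey base with an open cradle and, at its far end, a smooth white plastic housing. Cradle inside its lips 106 mm (x) x 64 mm (y), 13 to 18 mm more than a pack each way; lips 4 mm thick, 8 mm above the cradle floor, which is 12 mm above the table. Origin: under the cradle's centre, at table height; x points to the housing (from 67 mm on, 82 mm wide, top 68 mm above the table).
- load: Electronic load, fixed: dark steel base with an open cradle and, at its far end, a finned bare aluminium heat sink. Cradle inside its lips 106 mm (x) x 64 mm (y), 13 to 18 mm more than a pack each way; lips 4 mm thick, 8 mm above the cradle floor, which is 12 mm above the table. Origin: under the cradle's centre, at table height; x points to the heat sink (from 59 mm on, 82 mm wide, top 76 mm above the table).
- cooler: Cooling stand, fixed: raised slatted aluminium cradle before an upright black 80 mm fan. Cradle inside its lips 106 mm (x) x 64 mm (y), 13 to 18 mm more than a pack each way; lips 4 mm thick, 8 mm above the cradle floor, which is 24 mm above the table. Origin: under the cradle's centre, at table height; x points to the fan (from 68 mm on, 84 mm wide, top 97 mm above the table).
- mat: Round green mat, fixed, 150 mm across and 3 mm thick, empty at the start: free room to park a pack. Origin: centre of its underside, at table height.
- meter: Black multimeter lying on its back, 150 x 74 mm, 40 mm high at its dial. Loose; leave it alone. Origin: centre of its underside.
- tape: Roll of amber tape lying flat, 68 mm across, 20 mm high. Loose; leave it alone. Origin: centre of its underside.
- screw_tray: Small open steel tray of screws, 80 x 60 mm, 18 mm high. Loose; leave it alone. Origin: centre of its underside.

How it is judged:
At the end, for the whole second after the job is handed in: Cased pack in the load, cell pack in the cooling stand, prismatic pack in the charger: each within 14 mm of its cradle's centre, underside within 4 mm of floor height, upright within 0.08 rad, lengthwise along the cradle within 0.25 rad (either way round), released and at rest (horizontal distance between case_pack and load below 0.014 m and z of case_pack in the frame of load between 0.008 and 0.016 m and angle between each of case_pack, cell_pack, prismatic_pack's own z axis and vertical below 0.08 rad and angle between the x axis of case_pack and the x axis of load, either way round below 0.25 rad and linear speed of each of case_pack, cell_pack, prismatic_pack below 0.02 m/s and angular speed of each of case_pack, cell_pack, prismatic_pack below 0.1 rad/s and horizontal distance between cell_pack and cooler below 0.014 m and z of cell_pack in the frame of cooler between 0.02 and 0.028 m and angle between the x axis of cell_pack and the x axis of cooler, either way round below 0.25 rad and horizontal distance between prismatic_pack and charger below 0.014 m and z of prismatic_pack in the frame of charger between 0.008 and 0.016 m and angle between the x axis of prismatic_pack and the x axis of charger, either way round below 0.25 rad); the robot touches nothing.
It fails at once if a battery pack is tipped more than about 35 degrees (angle between any of case_pack, cell_pack, prismatic_pack's own z axis and vertical above 0.6 rad).
It fails at once if a battery pack is dropped (falls more than about 25 mm) ((contact force between the fingers and case_pack below 0.2 N and linear speed of case_pack above 0.7 m/s) or (contact force between the fingers and cell_pack below 0.2 N and linear speed of cell_pack above 0.7 m/s) or (contact force between the fingers and prismatic_pack below 0.2 N and linear speed of prismatic_pack above 0.7 m/s)).
It fails at once if the multimeter, the tape roll or the screw tray is moved more than 25 mm (distance of any of meter, tape, screw_tray from where it was at the start of the episode above 0.025 m).
It also fails if it takes over 112 s, if anything falls off the work surface, if the arm or the gripper's body presses on something with over 40 N, if the wrist force passes 120 N, or if a joint passes its speed limit or range.

## Working session

There is one attempt and no reset: what is moved stays moved. The work goes in short steps, Python scripts to look and compute and a tool call to move; the robot and the scene stay as the last step left them, time stands still between calls to the robot, and variables do not carry over. Pictures are saved under pics/ and viewed, at most 14 in all, crops included, and the job is handed in when it is done.

Besides the shell and the picture viewer there is one more tool, called after ">>>" as name(argument=value, ...), one argument or row to a line, values as JSON. apply_moves: Moves the arm, as the interface text tells. Its arguments: {"type":"object","properties":{"deltas":{"type":"array"},"grip_force":{"type":"number"}},"required":["deltas"]}

```bash
mkdir -p pics; cat > h.py <<'E'
import numpy as np, cv2
from station import ctrl
from scipy.spatial.transform import Rotation as R
def save(name,fn):
    o=ctrl.get_obs(); c=ctrl.camera(name)
    if name=='wrist':
        T=np.eye(4);T[:3,:3]=R.from_euler('xyz',o['eef_rot']).as_matrix();T[:3,3]=o['ee_pos'];P=T@c['hand_eye']
    else: P=c['pose']
    cv2.imwrite('pics/'+fn+'.png',cv2.cvtColor(c['img'],cv2.COLOR_RGB2BGR))
    np.savez('pics/'+fn+'.npz',K=c['K'],k1=c['k1'],P=P); return c
def ld(fn):
    d=np.load('pics/'+fn+'.npz'); return d['K'],float(d['k1']),d['P']
def ray(fn,uv):
    K,k1,P=ld(fn); uv=np.atleast_2d(np.array(uv,float))
    xy=cv2.undistortPoints(uv.reshape(-1,1,2),K,np.array([k1,0,0,0.])).reshape(-1,2)
    d=np.c_[xy[:,0],-xy[:,1],-np.ones(len(xy))]@P[:3,:3].T
    return P[:3,3],d
def onz(fn,uv,z):
    o,d=ray(fn,uv); return o+d*((z-o[2])/d[:,2])[:,None]
def tri(views):
    A=np.zeros((3,3));b=np.zeros(3);L=[]
    for fn,uv in views:
        o,d=ray(fn,uv);d=d[0]/np.linalg.norm(d[0]);M=np.eye(3)-np.outer(d,d);A+=M;b+=M@o;L.append((o,M))
    p=np.linalg.solve(A,b); return p,[np.linalg.norm(M@(p-o)) for o,M in L]
def proj(fn,X):
    K,k1,P=ld(fn);X=np.atleast_2d(X);p=(X-P[:3,3])@P[:3,:3]
    q=np.c_[p[:,0],-p[:,1],-p[:,2]]
    return cv2.projectPoints(q,np.zeros(3),np.zeros(3),K,np.array([k1,0,0,0.]))[0].reshape(-1,2)
E
python3 - <<'E'
from h import *
for n in ('scene','side','wrist'):
    save(n,n+'0'); K,k,P=ld(n+'0'); print(n,K[0,0],k,P.round(3).tolist())
print(ctrl.get_obs())
E
```

```text
scene 468.65646346119814 -0.11765455038315668 [[-0.415, -0.678, 0.607, 1.097], [0.91, -0.317, 0.269, 0.271], [0.01, 0.664, 0.748, 0.81], [0.0, 0.0, 0.0, 1.0]]
side 546.2008187260063 -0.15931268722908948 [[0.99, 0.101, -0.096, 0.382], [-0.139, 0.779, -0.611, -0.657], [0.013, 0.618, 0.786, 0.901], [0.0, 0.0, 0.0, 1.0]]
wrist 334.1014681475171 0.0015109331853470956 [[0.224, -0.934, -0.279, 0.041], [0.975, 0.214, 0.065, 0.555], [-0.001, -0.287, 0.958, 0.384], [0.0, 0.0, 0.0, 1.0]]
{'time_s': 0.15, 'qpos': array([ 1.27738069e+00,  3.00313528e-01,  1.52140338e+00, -3.48394747e-05,
        1.32071632e+00, -6.65766758e-02]), 'joint_vel': array([-0.00283891, -0.00097351, -0.00104988,  0.00153013,  0.00280753,
        0.00136602]), 'tau': array([ 7.39345469e-04, -5.31959724e+01, -3.52823710e+01,  7.09036295e-02,
        2.35533400e-02, -8.29376222e-05]), 'ee_pos': array([0.12364343, 0.53574756, 0.23004794]), 'eef_rot': array([-3.14075169e+00, -2.22480964e-05,  2.91476232e+00]), 'force': array([-0.38284205,  0.95605325,  0.19418041]), 'moment': array([ 0.02111111, -0.03256055,  0.03659223]), 'grip_force': 0.0, 'grip_width': 0.0940618925799648}
```

View pics/scene0.png

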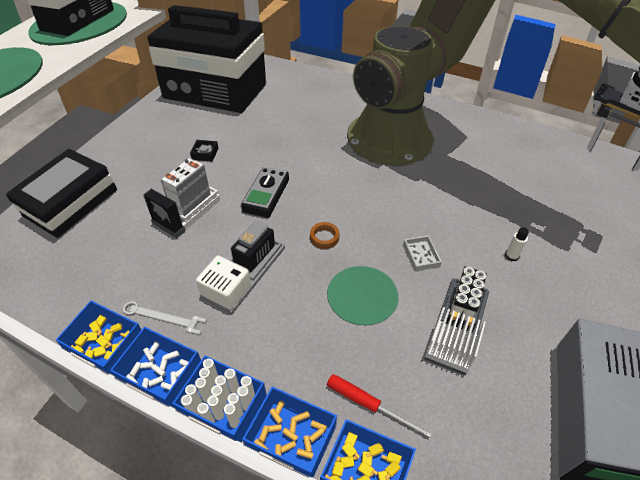

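View pics/side0.png

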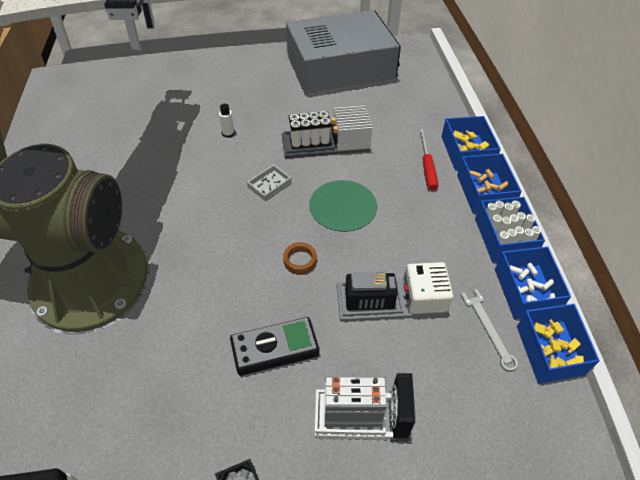

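The scene picture shows the prismatic pack in the cooler (185,190), the case pack in the charger (245,260), the mat (363,295) and the cell pack in the load (465,300). In the side picture they are at (355,405), (385,290), (343,205) and (315,130). Next I enlarge crops of each for corner measurements.

```bash
python3 - <<'E'
import cv2,numpy as np
s=cv2.imread('pics/scene0.png');d=cv2.imread('pics/side0.png')
def c(im,x,y,w=100,h=100,k=2.66): 
    return cv2.resize(im[y:y+h,x:x+w],(266,300),interpolation=cv2.INTER_CUBIC)
def g(im,x,y): # 100x113 crop -> 266x300
    a=cv2.resize(im[y:y+113,x:x+100],(266,300),interpolation=cv2.INTER_CUBIC)
    for i in range(0,100,20): cv2.putText(a,str(x+i),(int(i*2.66),8),0,.3,(0,0,255),1);cv2.line(a,(int(i*2.66),10),(int(i*2.66),14),(0,0,255),1)
    for i in range(0,113,20): cv2.putText(a,str(y+i),(0,int(i*2.66)+4),0,.3,(0,0,255),1)
    return a
top=np.hstack([g(s,135,140),g(s,190,215),g(s,415,262)])
bot=np.hstack([g(d,315,345),g(d,335,240),g(d,278,75)])
cv2.imwrite('pics/col.png',np.vstack([top,bot]))
E
```

```text
(no output)
```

View pics/col.png

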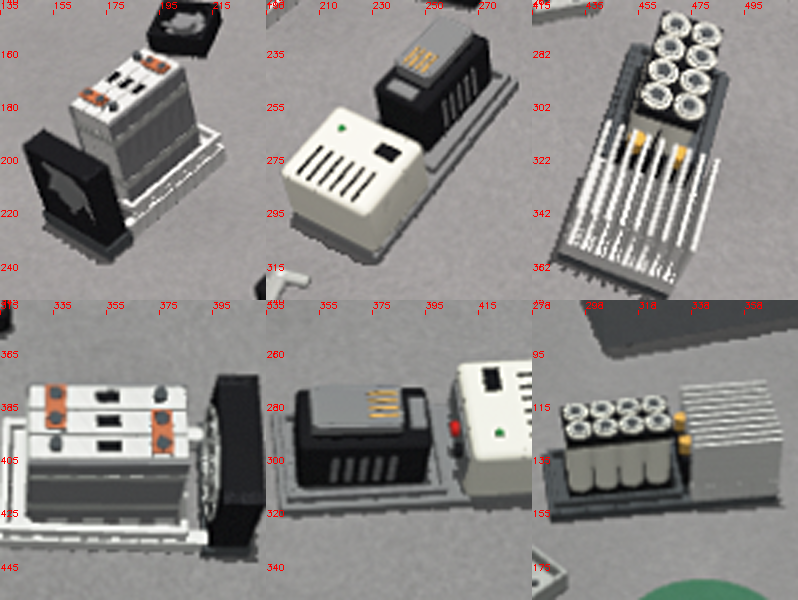

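```bash
cat > m1.py <<'E'
from h import *
def T(lst,so,do):
    P=[]
    for a,b in lst:
        p,e=tri([('scene0',(so[0]+a[0]/2.66,so[1]+a[1]/2.655)),('side0',(do[0]+b[0]/2.66,do[1]+b[1]/2.655))])
        P.append(p); print((p*1000).round(),np.round(np.array(e)*1000,1))
    print('mean',np.mean(P,0).round(4)); return np.array(P)
print('prism');T([((187,60),(28,87)),((112,122),(183,83)),((150,48),(27,160)),((72,103),(187,158))],(135,140),(315,345))
print('case');T([((224,42),(34,90)),((110,82),(166,134)),((160,107),(160,88))],(190,215),(335,240))
print('cell');T([((144,23),(47,131)),((138,48),(74,129)),((131,72),(100,126)),((125,98),(126,123)),((174,33),(43,110)),((168,58),(71,110)),((163,80),(97,107)),((158,107),(123,104))],(415,262),(278,75))
print('mat',tri([('scene0',(363,295)),('side0',(343.5,205.5))]))
print('tray',tri([('scene0',(422,252)),('side0',(269,182))])[0],'tape',tri([('scene0',(324,235)),('side0',(300,257))])[0],'meter',tri([('scene0',(265,190)),('side0',(275,345))])[0])
E
python3 m1.py
```

```text
prism
[ 439. -319.  119.] [3.4 3.4]
[ 530. -330.  118.] [1. 1.]
[ 433. -362.  115.] [2.1 2.1]
[ 523. -376.  118.] [0.1 0.1]
mean [ 0.4813 -0.3469  0.1173]
case
[515. -98.  63.] [1.2 1.2]
[ 596. -153.   73.] [0.1 0.1]
[ 600. -109.   67.] [2.9 2.9]
mean [ 0.5704 -0.1202  0.0677]
cell
[462. 312.  83.] [1.4 1.4]
[485. 313.  82.] [1.3 1.3]
[508. 314.  82.] [0.8 0.8]
[532. 315.  81.] [0.3 0.3]
[462. 335.  86.] [0.2 0.2]
[486. 336.  84.] [0.6 0.6]
[508. 336.  85.] [1.1 1.1]
[532. 338.  84.] [0.7 0.7]
mean [0.4969 0.3249 0.0833]
mat (array([ 0.54590882,  0.12546076, -0.00144937]), [np.float64(0.000792386540943193), np.float64(0.00079238654094304)])
tray [0.38885341 0.20638659 0.01013907] tape [ 0.43559818 -0.01269612  0.01194388] meter [ 0.3681544  -0.20494667  0.01985483]
```

View pics/wrist0.png

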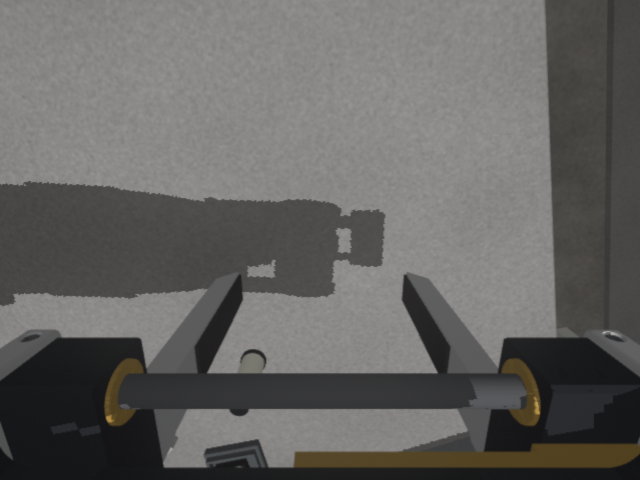

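The wrist picture shows the fingers at columns 240 and 400, with the area between them (about (320,240)) free for a view straight down. The pack tops fit their expected heights (81+, 86 and 119 mm), so I go above the cell pack.

>>> apply_moves(
  deltas=[
    [0,4.7,-2.6,0,0,0,0.033],
    [0,4.7,-2.6,0,0,0,0.033],
    [0,4.7,-2.6,0,0,0,0.033],
    [0,4.7,-2.6,0,0,0,0.033],
    [0,4.7,-2.6,0,0,0,0.033],
    [0,4.7,-2.6,0,0,0,0.033],
    [0,4.7,-2.6,0,0,0,0.033],
    [0,4.4,-2.9,0,0,0,0.036],
    [0,0,0,0,0,0,0],
    [0,0,0,0,0,0,0],
  ],
  grip_force=25,
)

```text
time_s: 1.15
ee_pos: [0.472, 0.3383, 0.2299]
eef_rot: [-3.141, -0.001, -3.104]
force: [-0.3, -0.5, -0.2]
grip_width: 0.0942
grip_force: 0.0
```

```bash
python3 - <<'E'
from h import *
save('wrist','w1'); o=ctrl.get_obs(); print(o['ee_pos'],o['eef_rot'],o['force'])
E
```

```text
[0.47127403 0.33911774 0.23012983] [-3.14141613e+00 -7.12217637e-04 -3.10200567e+00] [-0.15780284  0.1080688   1.38778664]
```

View pics/w1.png

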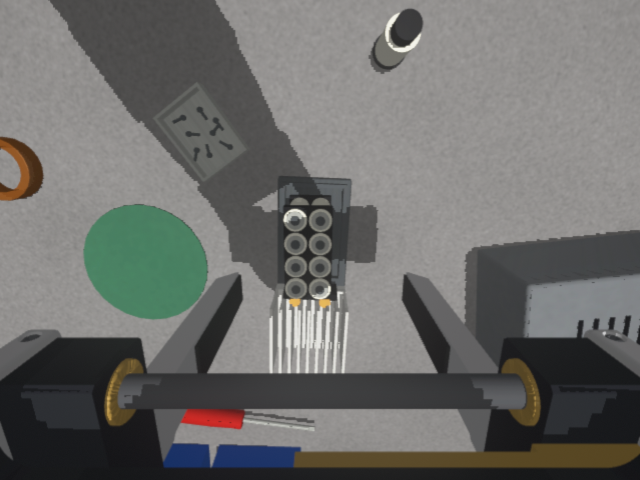

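The picture shows the cell pack at columns 283–332 and rows 197–300, the load's back edge at row 178, the heat sink at rows 300–372 and the mat at (146,261).

```bash
python3 - <<'E'
from h import *
uv=[(294,220),(295,244),(295,267),(296,289),(320,220),(320,244),(320,267),(320,290)]
X=onz('w1',uv,.086);print(X.round(3).tolist(),X.mean(0))
print('yaw',np.arctan2(*(X[3]-X[0])[1::-1]),np.arctan2(*(X[7]-X[4])[1::-1]))
S=[(144,23),(138,48),(131,72),(125,98),(174,33),(168,58),(163,80),(158,107)];D=[(47,131),(74,129),(100,126),(126,123),(43,110),(71,110),(97,107),(123,104)]
P=np.array([tri([('w1',u),('scene0',(415+a/2.66,262+b/2.655)),('side0',(278+c/2.66,75+d/2.655))])[0] for u,(a,b),(c,d) in zip(uv,S,D)])
print(P.round(3).tolist(),P.mean(0)); print('mat',onz('w1',[(146,261)],.003))
# load: base corners, rear lip
print(onz('w1',[(279,177),(351,180)],.012))
E
```

```text
[[0.461, 0.312, 0.086], [0.484, 0.314, 0.086], [0.507, 0.314, 0.086], [0.53, 0.315, 0.086], [0.46, 0.336, 0.086], [0.483, 0.337, 0.086], [0.506, 0.338, 0.086], [0.53, 0.339, 0.086]] [0.49485936 0.32557091 0.086     ]
yaw 0.04359585323686596 0.037637228490518676
[[0.462, 0.312, 0.083], [0.485, 0.313, 0.082], [0.508, 0.314, 0.082], [0.532, 0.315, 0.081], [0.461, 0.336, 0.085], [0.485, 0.337, 0.083], [0.508, 0.337, 0.084], [0.532, 0.339, 0.083]] [0.49649288 0.32523244 0.08285152]
mat [[0.53931681 0.12696678 0.003     ]]
[[0.43076052 0.28929509 0.012     ]
 [0.43090886 0.36877675 0.012     ]]
```

>>> apply_moves(
  deltas=[
    [0,1.2,-0.7,0,0,0,0],
    [0,1.2,-0.7,0,0,0,0],
    [0,0,0,-3,0,0,0],
    [0,0,0,-3,0,0,0],
    [0,0,0,-3,0,0,0],
    [0,0,0,-3,0,0,0],
    [0,0,0,-3,0,0,0],
    [0,0,0,-2.2,0,0,0],
    [0,0,0,0,0,0,0],
    [0,0,0,0,0,0,0],
  ],
)

```text
time_s: 2.2
ee_pos: [0.4962, 0.3251, 0.0591]
eef_rot: [3.141, 0.0, -3.101]
force: [0.3, 0.5, -0.3]
grip_width: 0.0942
grip_force: 0.0
```

>>> apply_moves(
  deltas=[
    [255,0,0,0,0,0,0],
    [255,0,0,0,0,0,0],
    [255,0,0,0,0,0,0],
    [255,0,0,0,0,0,0],
    [255,0,0,0,0,0,0],
    [255,0,0,0,0,0,0],
    [255,0,0,0,0,0,0],
    [255,0,0,0.5,0,0,0],
    [255,0,0,0.5,0,0,0],
    [255,0,0,0,0,0,0],
  ],
  grip_force=30,
)

```text
time_s: 3.2
ee_pos: [0.4959, 0.3251, 0.0691]
eef_rot: [3.141, 0.001, -3.101]
force: [-0.6, -0.3, -3.7]
grip_width: 0.0455
grip_force: 29.9
```

>>> apply_moves(
  deltas=[
    [255,0,0,1.5,0,0,0],
    [255,0,0,2.5,0,0,0],
    [255,0,0,2.5,0,0,0],
    [255,0,0,2.0,0,0,0],
    [255,0,-1.5,0,0,0,0],
    [255,0.8,-2.4,0,0,0,0],
    [255,0.8,-3,0,0,0,0],
    [255,0.8,-3,0,0,0,0],
    [255,0.8,-3,0,0,0,0],
    [255,0.8,-3,0,0,0,0],
  ],
)

```text
time_s: 4.2
ee_pos: [0.5353, 0.1639, 0.1529]
eef_rot: [-3.141, -0.001, -3.102]
force: [0.6, -0.4, -4.8]
grip_width: 0.0461
grip_force: 29.9
```

>>> apply_moves(
  deltas=[
    [255,0.7,-2.5,0,0,0,0],
    [255,0,-1.5,0,0,0,0],
    [255,0,0,-2,0,0,0],
    [255,0,0,-3,0,0,0],
    [255,0,0,-2.5,0,0,0],
    [255,0,0,-1.3,0,0,0],
    [255,0,0,0,0,0,0],
    [255,0,0,0,0,0,0],
  ],
)

```text
time_s: 5.0
ee_pos: [0.543, 0.1261, 0.0663]
eef_rot: [3.142, 0.001, -3.101]
force: [0.5, 0.2, -4.1]
grip_width: 0.0463
grip_force: 29.9
```

>>> apply_moves(
  deltas=[
    [255,0,0,-0.8,0,0,0],
    [255,0,0,-0.4,0,0,0],
    [255,0,0,-0.2,0,0,0],
    [255,0,0,-0.15,0,0,0],
    [255,0,0,-0.1,0,0,0],
    [255,0,0,0,0,0,0],
  ],
)

```text
time_s: 5.6
ee_pos: [0.5428, 0.126, 0.0495]
eef_rot: [-3.142, 0.0, -3.101]
force: [-3.9, -1.1, 2.4]
grip_width: 0.0463
grip_force: 29.9
```

Touchdown (force rose from −4 to +2). Release and rise.

>>> apply_moves(
  deltas=[
    [60,0,0,0,0,0,0],
    [0,0,0,0,0,0,0],
    [0,0,0,0,0,0,0],
    [0,0,0,0,0,0,0],
    [0,0,0,1.5,0,0,0],
    [0,0,0,3,0,0,0],
    [0,0,0,4,0,0,0],
    [0,0,0,4,0,0,0],
    [0,0,0,4,0,0,0],
    [0,0,0,0,0,0,0],
  ],
)

```text
time_s: 6.6
ee_pos: [0.5443, 0.1263, 0.2207]
eef_rot: [3.14, 0.01, -3.101]
force: [0.3, 0.4, -0.3]
grip_width: 0.0938
grip_force: 0.0
```

```bash
python3 - <<'E'
from h import *
for n in('wrist','scene','side'): save(n,n+'1')
print(ctrl.get_obs()['ee_pos'])
E
```

```text
[0.54231733 0.1259082  0.21377426]
```

>>> apply_moves(
  deltas=[
    [0,0.2,-2.5,0.5,0,0,-0.02],
    [0,0.2,-3,0.5,0,0,-0.02],
    [0,0.2,-3,0,0,0,-0.02],
    [0,0.2,-3,0,0,0,-0.02],
    [0,0.2,-3,0,0,0,-0.02],
    [0,0.2,-3,0,0,0,-0.02],
    [0,0.2,-3,0,0,0,-0.02],
    [0,0.2,-2.5,0,0,0,-0.02],
    [0,0,-1.5,0,0,0,0],
    [0,0,0,0,0,0,0],
  ],
)

```text
time_s: 7.75
ee_pos: [0.5583, -0.1202, 0.2229]
eef_rot: [3.141, -0.002, 3.021]
force: [0.4, 0.1, -0.5]
grip_width: 0.0941
grip_force: 0.0
```

```bash
python3 - <<'E'
from h import *
save('wrist','w2'); o=ctrl.get_obs(); print(o['ee_pos'],o['eef_rot'])
s=cv2.imread('pics/scene1.png');d=cv2.imread('pics/side1.png');w=cv2.imread('pics/w2.png')
def g(im,x,y,w,h,W,H):
    a=cv2.resize(im[y:y+h,x:x+w],(W,H),interpolation=cv2.INTER_CUBIC)
    for i in range(0,w,20): cv2.putText(a,str(x+i),(i*W//w,8),0,.3,(0,0,255),1)
    for i in range(0,h,20): cv2.putText(a,str(y+i),(0,i*H//h+4),0,.3,(0,0,255),1)
    return a
L=np.vstack([g(s,415,262,100,100,300,300),g(d,278,85,100,100,300,300)])
cv2.imwrite('pics/col2.png',np.hstack([L,g(w,195,120,250,300,500,600)]))
E
```

```text
[ 0.55836842 -0.11904065  0.22313872] [ 3.14120570e+00 -1.48195740e-03  3.02131993e+00]
```

View pics/col2.png

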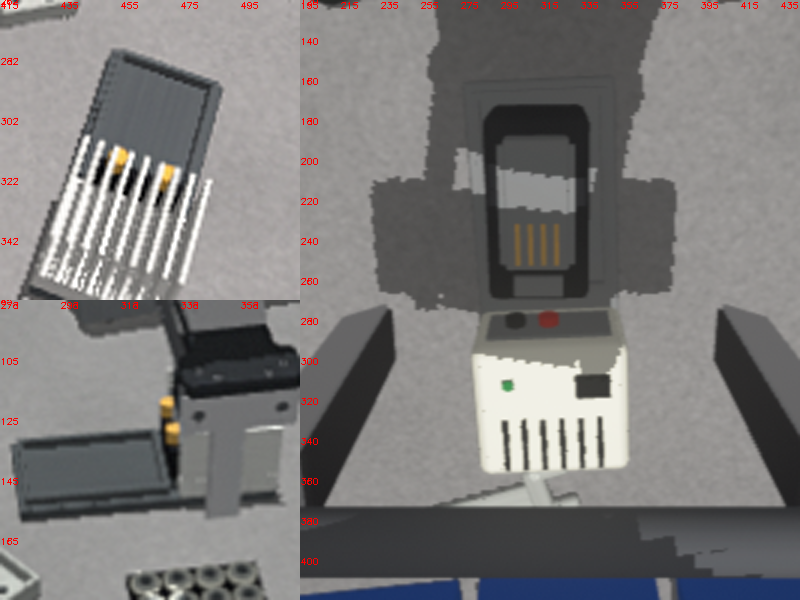

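The picture shows, in the wrist view, the case pack's rail at columns 294–333 and rows 188–254, with the charger's housing below it. The load's empty cradle is clear in both fixed views; its back lip corners in the scene view are about (453,279) and (488,290).

```bash
python3 - <<'E'
from h import *
from scipy.optimize import least_squares
r=onz('w2',[(294,188),(332.5,188),(333,254.5),(296,254.5)],.081);print(r.round(4),r.mean(0))
c=onz('w2',[(287,172.5),(339.5,172.5),(339.5,269),(287,269)],.067);print(c.round(4),c.mean(0))
b=onz('w2',[(277,161),(351,158.5)],.0);print('base',b)
h=onz('w2',[(288.5,356),(358.5,353)],.06);print('housing front',h)
def fit(obs,x0):
    def f(p):
        C,S=np.cos(p[2]),np.sin(p[2]);e=[]
        for fn,(x,y,z),uv in obs: e+=list(proj(fn,[p[0]+C*x-S*y,p[1]+S*x+C*y,z])[0]-uv)
        return e
    s=least_squares(f,x0,loss='soft_l1');print(s.x.round(4),np.round(s.fun,1));return s.x
obs=[('scene1',(-.057,-.036,.02),(453.3,278.7)),('scene1',(-.057,.036,.02),(488,289.7)),
('side1',(-.057,.036,.02),(282.7,132.3)),('side1',(-.057,-.036,.02),(285.3,154.3)),('side1',(.057,-.036,.02),(334,148.3)),('side1',(.057,.036,.02),(328.7,128.3))]
p=fit(obs,[.4955,.3254,.04])
# overlay
def poly(p,a,b,z):
    C,S=np.cos(p[2]),np.sin(p[2]);return np.array([[p[0]+C*x-S*y,p[1]+S*x+C*y,z] for x,y in((-a,-b),(-a,b),(a,b),(a,-b))])
def ov(fn,x,y,w,h,W,H):
    k=W/w;a=cv2.resize(cv2.imread('pics/%s.png'%fn)[y:y+h,x:x+w],(W,H),interpolation=cv2.INTER_CUBIC)
    for A,B,z,col in((.053,.032,.02,(0,255,0)),(.057,.036,.02,(0,0,255)),(.053,.032,.012,(255,255,0))):
        q=((proj(fn,poly(p,A,B,z))-[x,y]+.5)*k-.5).round().astype(int);cv2.polylines(a,[q],True,col,1)
    return a
cv2.imwrite('pics/ov1.png',np.hstack([ov('scene1',430,262,80,90,400,450),ov('side1',270,105,80,90,400,450)]))
E
```

```text
[[ 0.5135 -0.1397  0.081 ]
 [ 0.5176 -0.1059  0.081 ]
 [ 0.5796 -0.1123  0.081 ]
 [ 0.5754 -0.1468  0.081 ]] [ 0.54651416 -0.12617609  0.081     ]
[[ 0.5005 -0.1454  0.067 ]
 [ 0.5063 -0.0978  0.067 ]
 [ 0.6005 -0.1077  0.067 ]
 [ 0.5943 -0.1596  0.067 ]] [ 0.5504104  -0.12761877  0.067     ]
base [[ 0.49251819 -0.16216522  0.        ]
 [ 0.49958789 -0.08096502  0.        ]]
housing front [[ 0.69936826 -0.17445011  0.06      ]
 [ 0.7047766  -0.0972357   0.06      ]]
[ 0.4923  0.3248 -0.0051] [ 0.4 -1.9 -1.4 -1.4  0.4 -0.5  0.4 -2.4 -0.2 -0.4  0.8 -0.2]
```

View pics/ov1.png

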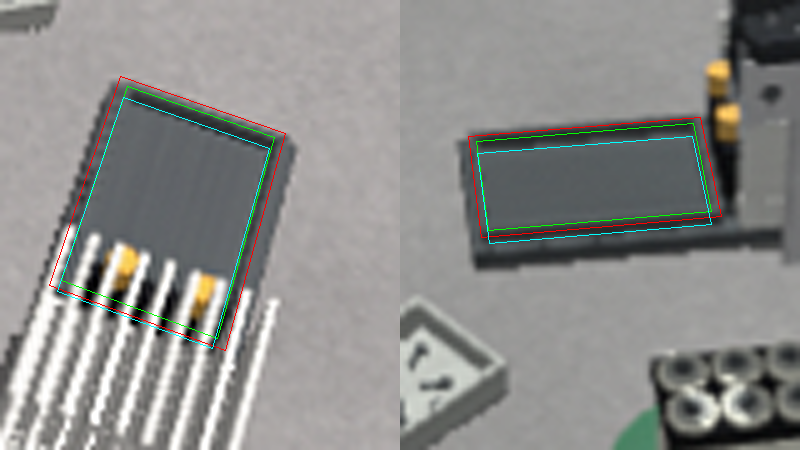

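The overlay fits the load's floor within about 2 mm, so the load is near (0.494, 0.3245) with yaw about 0. The wider outline is the 82 mm base. Next I grasp the case pack.

>>> apply_moves(
  deltas=[
    [0,-0.5,-0.4,0,0,0,0.02],
    [0,-0.4,-0.4,0,0,0,0],
    [0,0,0,-3,0,0,0],
    [0,0,0,-3,0,0,0],
    [0,0,0,-3,0,0,0],
    [0,0,0,-3,0,0,0],
    [0,0,0,-3,0,0,0],
    [0,0,0,-2.0,0,0,0],
    [0,0,0,0,0,0,0],
    [0,0,0,0,0,0,0],
  ],
)

```text
time_s: 8.8
ee_pos: [0.5498, -0.1268, 0.0547]
eef_rot: [-3.142, 0.0, 3.042]
force: [-0.4, -0.5, 0.1]
grip_width: 0.0938
grip_force: 0.0
```

>>> apply_moves(
  deltas=[
    [255,0,0,0,0,0,0],
    [255,0,0,0,0,0,0],
    [255,0,0,0,0,0,0],
    [255,0,0,0,0,0,0],
    [255,0,0,0,0,0,0],
    [255,0,0,0,0,0,0],
    [255,0,0,0.5,0,0,0],
    [255,0,0,0.5,0,0,0],
    [255,0,0,0,0,0,0],
  ],
)

```text
time_s: 9.7
ee_pos: [0.5498, -0.1271, 0.0645]
eef_rot: [-3.141, 0.001, 3.042]
force: [-0.0, -1.0, -5.7]
grip_width: 0.0498
grip_force: 29.9
```

>>> apply_moves(
  deltas=[
    [255,0,0,1.5,0,0,0],
    [255,0,0,3,0,0,0],
    [255,0,0,3,0,0,0],
    [255,0,0,3,0,0,0],
    [255,0,0,1,0,0,0],
    [255,0,1,0,0,0,0],
    [255,-0.3,2,0,0,0,0.01],
    [255,-0.3,3,0,0,0,0.01],
    [255,-0.5,3,0,0,0,0.01],
    [255,-0.5,3,0,0,0,0.01],
  ],
)

```text
time_s: 10.7
ee_pos: [0.5325, -0.0053, 0.177]
eef_rot: [3.141, -0.003, 3.082]
force: [0.6, 0.3, -6.0]
grip_width: 0.0502
grip_force: 29.9
```

```bash
python3 - <<'E'
from h import *
for n in('scene','side'): save(n,n+'2')
E
```

>>> apply_moves(
  deltas=[
    [255,-0.4,3,0,0,0,0.01],
    [255,-0.4,3,0,0,0,0.01],
    [255,-0.4,3,0,0,0,0.01],
    [255,-0.4,3,0,0,0,0.01],
    [255,-0.4,3,0,0,0,0.01],
    [255,-0.4,3,0,0,0,0.01],
    [255,-0.4,3,0,0,0,0.01],
    [255,-0.4,3,0,0,0,0],
    [255,-0.4,3,0,0,0,0],
    [255,-0.4,3,0,0,0,0],
  ],
)

```text
time_s: 11.8
ee_pos: [0.4928, 0.294, 0.1772]
eef_rot: [-3.14, -0.002, -3.132]
force: [0.3, -0.2, -6.2]
grip_width: 0.0495
grip_force: 29.9
```

>>> apply_moves(
  deltas=[
    [255,0.1,2,0,0,0,0],
    [255,0,1,0,0,0,0],
    [255,0,0,-1.5,0,0,0],
    [255,0,0,-3,0,0,0],
    [255,0,0,-3,0,0,0],
    [255,0,0,-2,0,0,0],
    [255,0,0,-0.5,0,0,0],
    [255,0,0,0,0,0,0],
  ],
)

```text
time_s: 12.6
ee_pos: [0.4945, 0.3224, 0.0782]
eef_rot: [-3.141, -0.002, -3.132]
force: [0.0, -0.3, -4.4]
grip_width: 0.0495
grip_force: 29.9
```

```bash
python3 - <<'E'
from h import *
for n in('wrist','scene','side'): save(n,n+'3')
print(ctrl.get_obs()['ee_pos'],ctrl.get_obs()['eef_rot'])
a=cv2.resize(cv2.imread('pics/scene3.png')[240:380,410:530],(390,455),interpolation=cv2.INTER_CUBIC)
b=cv2.resize(cv2.imread('pics/wrist3.png')[110:320,220:410],(410,455),interpolation=cv2.INTER_CUBIC)
cv2.imwrite('pics/col3.png',np.hstack([a,b]))
E
```

```text
[0.49524042 0.32311556 0.08018558] [ 3.14072838e+00  1.64236135e-03 -3.13159336e+00]
```

View pics/col3.png

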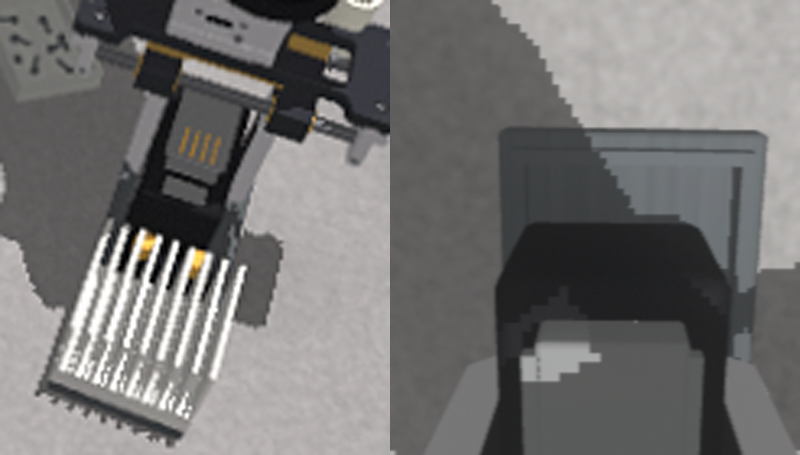

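The picture shows the pack hanging over the load, with the base's rear corners at (271,170) and (395,171) in the wrist image and the case's rear edge at row 212.

```bash
python3 - <<'E'
from h import *
f=lambda x,y:(220+(x-390)/2.158,110+y/2.167)
for z in(0,.012): print(z,onz('wrist3',[f(500,130),f(767,132)],z).round(4).tolist())
print('lip inner back z.02',onz('wrist3',[f(527,150),f(755,152)],.02).round(4).tolist())
print('inner sides',onz('wrist3',[f(527,165),f(743,165)],.02).round(4).tolist())
zt=.0782-.0427+.055
print('case',zt,onz('wrist3',[f(525,224),f(700,224)],zt).round(4).tolist(),onz('wrist3',[f(497,300),f(728,300)],zt).round(4).tolist())
r=onz('wrist3',[f(537,322),f(690,322)],zt+.014);print('rail back',r.round(4).tolist())
E
```

```text
0 [[0.4314, 0.2868, 0.0], [0.431, 0.3715, 0.0]]
0.012 [[0.4303, 0.2886, 0.012], [0.43, 0.3689, 0.012]]
lip inner back z.02 [[0.4352, 0.2975, 0.02], [0.435, 0.3641, 0.02]]
inner sides [[0.4395, 0.2974, 0.02], [0.4388, 0.3608, 0.02]]
case 0.0905 [[0.4415, 0.3049, 0.0905], [0.4411, 0.34, 0.0905]] [[0.4576, 0.2987, 0.0905], [0.457, 0.3465, 0.0905]]
rail back [[0.4571, 0.3084, 0.1045], [0.4568, 0.3372, 0.1045]]
```

The silhouette edges belong to the lower edges, so the cradle centre is about (0.493, 0.329) and the pack sits about 3 mm ahead of the TCP. I shift by −4 mm in x and +6 mm in y, then lower.

>>> apply_moves(
  deltas=[
    [255,-0.4,0.6,0,0,0,0],
    [255,0,0,-1,0,0,0],
    [255,0,0,-0.7,0,0,0],
    [255,0,0,-0.4,0,0,0],
    [255,0,0,-0.2,0,0,0],
    [255,0,0,0,0,0,0],
  ],
)

```text
time_s: 13.35
ee_pos: [0.4906, 0.3288, 0.0556]
eef_rot: [-3.141, -0.001, -3.132]
force: [0.9, -0.5, -5.3]
grip_width: 0.0501
grip_force: 29.9
```

>>> apply_moves(
  deltas=[
    [255,0,0,-0.1,0,0,0],
    [255,0,0,-0.1,0,0,0],
    [255,0,0,0,0,0,0],
  ],
)

```text
time_s: 13.65
ee_pos: [0.4908, 0.329, 0.0541]
eef_rot: [3.141, 0.0, -3.131]
force: [-0.3, -0.4, -6.0]
grip_width: 0.0495
grip_force: 29.9
```

>>> apply_moves(
  deltas=[
    [255,0,0,-0.15,0,0,0],
    [255,0,0,-0.1,0,0,0],
    [255,0,0,0,0,0,0],
  ],
)

```text
time_s: 13.95
ee_pos: [0.4909, 0.329, 0.054]
eef_rot: [3.141, 0.001, -3.131]
force: [-11.9, -7.8, 22.9]
grip_width: 0.0497
grip_force: 30.0
```

>>> apply_moves(
  deltas=[
    [255,0,0,0.1,0,0,0],
    [60,0,0,0,0,0,0],
    [0,0,0,0,0,0,0],
    [0,0,0,0,0,0,0],
    [0,0,0,0,0,0,0],
    [0,0,0,1.5,0,0,0],
    [0,0,0,3,0,0,0],
    [0,0,0,4,0,0,0],
    [0,0,0,4,0,0,0],
    [0,0,0,4,0,0,0],
  ],
)

```text
time_s: 14.95
ee_pos: [0.4905, 0.3288, 0.2203]
eef_rot: [3.141, 0.001, -3.131]
force: [0.5, -0.2, -1.2]
grip_width: 0.0942
grip_force: 0.0
```

>>> apply_moves(
  deltas=[
    [0,0,0,0,0,0,0],
    [0,0,0,0,0,0,0],
  ],
)

```text
time_s: 15.15
ee_pos: [0.4908, 0.329, 0.2188]
eef_rot: [3.141, 0.002, -3.131]
force: [0.7, -0.4, -0.9]
grip_width: 0.0939
grip_force: 0.0
```

```bash
python3 - <<'E'
from h import *
save('wrist','w4');print(ctrl.get_obs()['ee_pos'])
def g(im,x,y,w,h,W,H):
    a=cv2.resize(cv2.imread('pics/%s.png'%im)[y:y+h,x:x+w],(W,H),interpolation=cv2.INTER_CUBIC)
    for i in range(0,w,20): cv2.putText(a,str(x+i),(i*W//w,8),0,.3,(0,0,255),1)
    for i in range(0,h,20): cv2.putText(a,str(y+i),(0,i*H//h+4),0,.3,(0,0,255),1)
    return a
L=np.vstack([g('scene2',185,215,100,100,300,300),g('side2',335,240,100,100,300,300)])
cv2.imwrite('pics/col4.png',np.hstack([L,g('w4',230,140,166,200,498,600)]))
E
```

```text
[0.49043435 0.3288355  0.21741671]
```

View pics/col4.png

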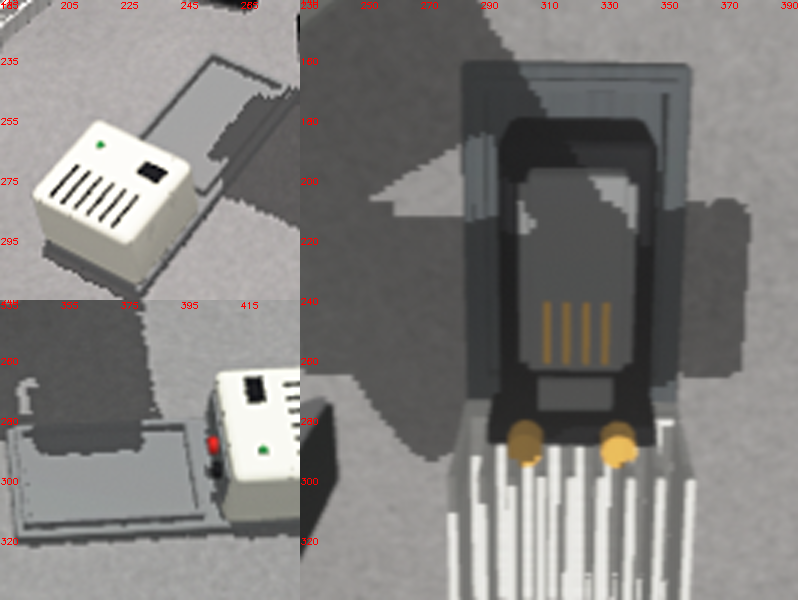

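```bash
python3 - <<'E'
from h import *
f=lambda x,y:(230+(x-300)/3,140+y/3)
print('base',onz('w4',[f(462,64),f(690,66)],0).round(4).tolist())
a=onz('w4',[f(577,118)],.012)[0];b=onz('w4',[f(577,443)],.067)[0];print('case back,front',a,b,(a+b)/2)
print('sides',onz('w4',[f(498,200),f(657,200)],.067).round(4).tolist())
E
```

```text
base [[0.4319, 0.2872, 0.0], [0.4317, 0.3701, 0.0]]
case back,front [0.44941605 0.32919151 0.012     ] [0.55031126 0.33028394 0.067     ] [0.49986366 0.32973772 0.0395    ]
sides [[0.4682, 0.3048, 0.067], [0.4677, 0.3541, 0.067]]
```

>>> apply_moves(
  deltas=[
    [0,0.5,-3,0,0,0,-0.01],
    [0,0.6,-4,0,0,0,-0.01],
    [0,0.6,-4,0,0,0,-0.01],
    [0,0.6,-4,0,0,0,-0.01],
    [0,0.6,-3,0,0,0,-0.01],
    [0,0.6,-2,0,0,0,-0.01],
    [0,0,0,0,0,0,0],
    [0,0,0,0,0,0,0],
  ],
)

```text
time_s: 16.0
ee_pos: [0.5253, 0.1291, 0.2166]
eef_rot: [-3.141, -0.002, 3.091]
force: [0.2, 0.5, 0.2]
grip_width: 0.0941
grip_force: 0.0
```

```bash
python3 - <<'E'
from h import *
save('wrist','w5');print(ctrl.get_obs()['ee_pos'])
E
```

```text
[0.52528343 0.1296029  0.21680155]
```

>>> apply_moves(
  deltas=[
    [0,0.5,-3,0,0,0,-0.01],
    [0,0.5,-4,0,0,0,-0.01],
    [0,0.5,-4,0,0,0,-0.01],
    [0,0.5,-4,0,0,0,-0.01],
    [0,0.5,-4,0,0,0,0],
    [0,0.5,-4,0,0,0,0],
    [0,0,-3,0,0,0,0],
    [0,0,0,0,0,0,0],
    [0,0,0,0,0,0,0],
  ],
)

```text
time_s: 16.95
ee_pos: [0.5557, -0.1301, 0.217]
eef_rot: [3.141, -0.001, 3.052]
force: [0.1, 0.0, 0.1]
grip_width: 0.0938
grip_force: 0.0
```

```bash
python3 - <<'E'
from h import *
save('wrist','w6');print(ctrl.get_obs()['ee_pos'],ctrl.get_obs()['eef_rot'])
E
```

```text
[ 0.55577868 -0.12963449  0.21718385] [ 3.14126623e+00 -5.20324759e-04  3.05297967e+00]
```

>>> apply_moves(
  deltas=[
    [0,-0.7,-2,0.5,0,0,0],
    [0,-0.8,-3,0.5,0,0,-0.01],
    [0,-0.8,-3,0.5,0,0,-0.01],
    [0,-0.8,-3,0.5,0,0,-0.01],
    [0,-0.8,-3,0.5,0,0,0],
    [0,-0.8,-3,0.5,0,0,0],
    [0,-0.8,-2,0.5,0,0,0],
    [0,-0.8,-2,0,0,0,0],
    [0,0,0,0,0,0,0],
    [0,0,0,0,0,0,0],
  ],
)

```text
time_s: 18.0
ee_pos: [0.4933, -0.3397, 0.2523]
eef_rot: [3.141, -0.0, 3.023]
force: [-0.4, -0.5, -0.6]
grip_width: 0.0938
grip_force: 0.0
```

```bash
python3 - <<'E'
from h import *
save('wrist','w7');print(ctrl.get_obs()['ee_pos'],ctrl.get_obs()['eef_rot'])
def g(im,x,y,w,h,W,H):
    a=cv2.resize(cv2.imread('pics/%s.png'%im)[y:y+h,x:x+w],(W,H),interpolation=cv2.INTER_CUBIC)
    for i in range(0,w,20): cv2.putText(a,str(x+i),(i*W//w,8),0,.3,(0,0,255),1)
    for i in range(0,h,20): cv2.putText(a,str(y+i),(0,i*H//h+4),0,.3,(0,0,255),1)
    return a
cv2.imwrite('pics/col5.png',np.hstack([g('w6',250,140,160,240,400,600),g('w7',230,110,160,240,400,600)]))
cv2.imwrite('pics/col6.png',cv2.imread('pics/w5.png'))
E
```

```text
[ 0.49338618 -0.33950725  0.2523828 ] [ 3.14124914e+00 -1.44837827e-04  3.02330434e+00]
```

View pics/col5.png

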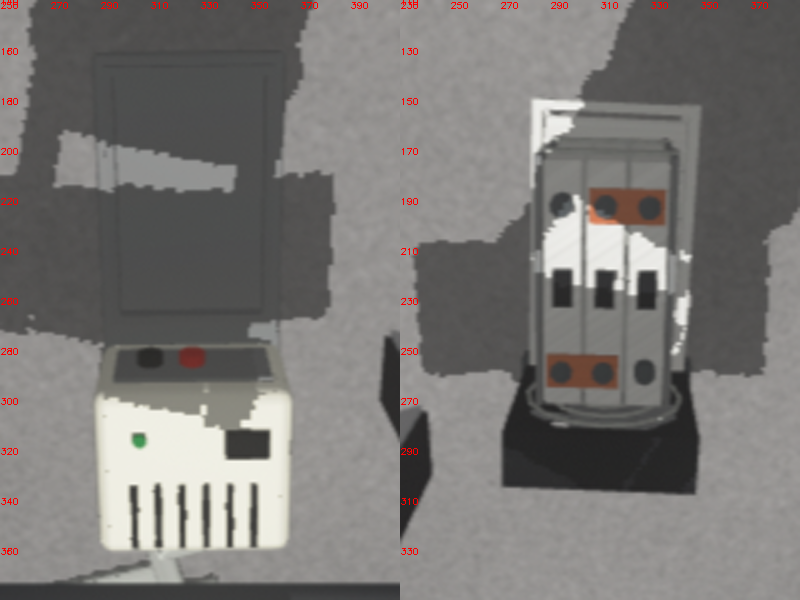

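The picture shows the empty charger with base rear corners near (288,161) and (364,161). The prismatic pack stands in the cooler with stud rows near rows 193 and 259, columns 294–330.

```bash
python3 - <<'E'
from h import *
f=lambda x,y:(250+x/2.5,140+y/2.5)
b=onz('w6',[f(95,52),f(284,52)],0);print('chg base',b.round(4).tolist(),'yaw',-np.arctan2(*(b[1]-b[0])[:2]))
s=onz('w6',[f(118,180),f(265,180)],.012);print('floor sides',s.round(4).tolist(), np.linalg.norm(s[1]-s[0]))
q=onz('w6',[f(191,312)],.012);print('floor front',q, onz('w6',[f(191,75)],.016), 'lip outer',onz('w6',[f(190,66)],.012))
g=lambda x,y:(230+x/2.5,110+y/2.5)
t=onz('w7',[g(161,206),g(205,207),g(250,208),g(161,372),g(203,372),g(245,372)],.125);print('studs',t.round(4).tolist(),t.mean(0))
print('yaw',[np.arctan2(*(t[i+3]-t[i])[1::-1]) for i in range(3)])
c=onz('w7',[g(142,155),g(268,160),g(270,402),g(142,402)],.119);print('top',c.round(4).tolist(),c.mean(0))
c=onz('w7',[g(131,100),g(301,107)],.032);print('cooler back',c.round(4).tolist(),'yaw',-np.arctan2(*(c[1]-c[0])[:2]),np.linalg.norm(c[1]-c[0]), onz('w7',[g(131,100),g(301,107)],.024).round(4).tolist())
E
```

```text
chg base [[0.4921, -0.1614, 0.0], [0.4993, -0.0798, 0.0]] yaw -0.0883042755817001
floor sides [[0.5468, -0.1565, 0.012], [0.5525, -0.0923, 0.012]] 0.06445897364134869
floor front [[ 0.61130651 -0.12987153  0.012     ]] [[ 0.5040875  -0.12084288  0.016     ]] lip outer [[ 0.50069674 -0.12092723  0.012     ]]
studs [[0.4506, -0.3581, 0.125], [0.4526, -0.3434, 0.125], [0.4548, -0.3283, 0.125], [0.5097, -0.3665, 0.125], [0.5114, -0.3516, 0.125], [0.5132, -0.3366, 0.125]] [ 0.48203675 -0.34742349  0.125     ]
yaw [np.float64(-0.14124696509928183), np.float64(-0.13820731988070817), np.float64(-0.1410335590107295)]
top [[0.4335, -0.3627, 0.119], [0.4402, -0.3204, 0.119], [0.5282, -0.3289, 0.119], [0.5227, -0.3759, 0.119]] [ 0.48114867 -0.3469841   0.119     ]
cooler back [[0.4171, -0.3739, 0.032], [0.4286, -0.301, 0.032]] yaw -0.15744208025482967 0.0738420113679104 [[0.4172, -0.3748, 0.024], [0.4291, -0.3003, 0.024]]
```

View pics/col6.png

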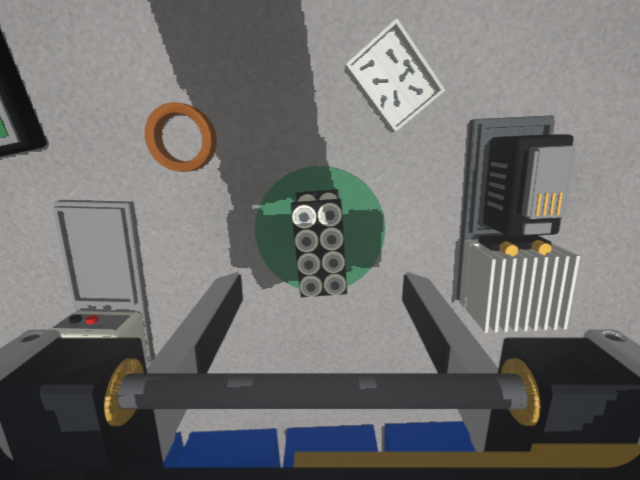

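The picture shows the cell pack standing upright on the mat at (320,245), and the charger and load to the left and right. The measured values are consistent: the prismatic pack is at (0.482, −0.3475) with yaw −0.14, and the charger at (0.5575, −0.1257) with yaw −0.088.

>>> apply_moves(
  deltas=[
    [0,-0.6,-0.4,0,0,0,-0.022],
    [0,-0.5,-0.4,0,0,0,0],
    [0,0,0,-3,0,0,0],
    [0,0,0,-3,0,0,0],
    [0,0,0,-3,0,0,0],
    [0,0,0,-3,0,0,0],
    [0,0,0,-3,0,0,0],
    [0,0,0,-2.0,0,0,0],
    [0,0,0,0,0,0,0],
    [0,0,0,0,0,0,0],
  ],
  grip_force=35,
)

```text
time_s: 19.05
ee_pos: [0.4818, -0.3492, 0.0832]
eef_rot: [-3.141, 0.0, 3.0]
force: [-0.5, -0.6, 1.3]
grip_width: 0.094
grip_force: 0.0
```

>>> apply_moves(
  deltas=[
    [255,0,0,0,0,0,0],
    [255,0,0,0,0,0,0],
    [255,0,0,0,0,0,0],
    [255,0,0,0,0,0,0],
    [255,0,0,0,0,0,0],
    [255,0,0,0,0,0,0],
    [255,0,0,0.5,0,0,0],
    [255,0,0,0.5,0,0,0],
    [255,0,0,0,0,0,0],
  ],
)

```text
time_s: 19.95
ee_pos: [0.4817, -0.3491, 0.0928]
eef_rot: [-3.141, 0.0, 3.0]
force: [-0.2, 0.4, -8.4]
grip_width: 0.0498
grip_force: 35.0
```

>>> apply_moves(
  deltas=[
    [255,0,0,1.5,0,0,0],
    [255,0,0,2.5,0,0,0],
    [255,0,0,2,0,0,0],
    [255,0,0,1,0,0,0],
    [255,0.4,1.3,0,0,0,0.006],
    [255,0.8,2.5,0,0,0,0.006],
    [255,0.9,2.5,0,0,0,0.006],
    [255,0.9,2.5,0,0,0,0.006],
    [255,0.9,2.5,0,0,0,0.006],
    [255,0.9,2.5,0,0,0,0.006],
  ],
)

```text
time_s: 20.95
ee_pos: [0.5296, -0.2091, 0.1616]
eef_rot: [3.141, -0.002, 3.036]
force: [1.2, -0.2, -9.2]
grip_width: 0.0497
grip_force: 35.0
```

```bash
python3 - <<'E'
from h import *
for n in('scene','side'): save(n,n+'8')
E
```

>>> apply_moves(
  deltas=[
    [255,0.9,2.5,0,0,0,0.006],
    [255,0.9,2.5,0,0,0,0.006],
    [255,0.6,2,0,0,0,0.006],
    [255,0.4,1.5,0,0,0,0],
    [255,0,0,0,0,0,0],
    [255,0,0,0,0,0,0],
  ],
)

```text
time_s: 21.65
ee_pos: [0.5575, -0.1261, 0.1621]
eef_rot: [-3.141, -0.001, 3.054]
force: [-0.1, -0.7, -8.7]
grip_width: 0.0499
grip_force: 35.0
```

>>> apply_moves(
  deltas=[
    [255,0,0,-1.5,0,0,0],
    [255,0,0,-2.5,0,0,0],
    [255,0,0,-2,0,0,0],
    [255,0,0,-1.5,0,0,0],
    [255,0,0,-0.8,0,0,0],
    [255,0,0,-0.4,0,0,0],
    [255,0,0,-0.2,0,0,0],
    [255,0,0,0,0,0,0],
  ],
)

```text
time_s: 22.45
ee_pos: [0.5579, -0.1262, 0.0739]
eef_rot: [-3.141, 0.001, 3.054]
force: [0.0, -0.9, -7.9]
grip_width: 0.0501
grip_force: 35.0
```

>>> apply_moves(
  deltas=[
    [255,0,0,-0.15,0,0,0],
    [255,0,0,-0.1,0,0,0],
    [255,0,0,0,0,0,0],
  ],
)

```text
time_s: 22.75
ee_pos: [0.5577, -0.126, 0.071]
eef_rot: [-3.142, 0.0, 3.054]
force: [-0.1, 0.2, -9.5]
grip_width: 0.0499
grip_force: 35.0
```

>>> apply_moves(
  deltas=[
    [255,0,0,-0.1,0,0,0],
    [255,0,0,0,0,0,0],
  ],
)

```text
time_s: 22.95
ee_pos: [0.5579, -0.1261, 0.0705]
eef_rot: [-3.141, 0.001, 3.054]
force: [-1.6, 1.8, -0.4]
grip_width: 0.0496
grip_force: 35.0
```

>>> apply_moves(
  deltas=[
    [60,0,0,0,0,0,0],
    [0,0,0,0,0,0,0],
    [0,0,0,0,0,0,0],
    [0,0,0,0,0,0,0],
    [0,0,0,1.5,0,0,0],
    [0,0,0,3,0,0,0],
    [0,0,0,4,0,0,0],
    [0,0,0,4,0,0,0],
    [0,0,0,4,0,0,0],
    [0,0,0,0,0,0,0],
  ],
)

```text
time_s: 23.95
ee_pos: [0.5592, -0.1264, 0.2419]
eef_rot: [-3.14, 0.01, 3.054]
force: [0.7, -0.9, 0.7]
grip_width: 0.0943
grip_force: 0.0
```

>>> apply_moves(
  deltas=[
    [0,-0.8,-2,0,0,0,-0.007],
    [0,-1,-3,0,0,0,-0.01],
    [0,-1,-3,0,0,0,-0.01],
    [0,-1,-3,0,0,0,-0.01],
    [0,-1,-3,0,0,0,-0.01],
    [0,-1,-3,0,0,0,-0.01],
    [0,-1,-3,0,0,0,0],
    [0,-1,-2,0,0,0,0],
    [0,0,0,0,0,0,0],
    [0,0,0,0,0,0,0],
  ],
)

```text
time_s: 24.95
ee_pos: [0.4796, -0.3458, 0.2352]
eef_rot: [3.141, 0.0, 2.996]
force: [-0.2, 0.4, 0.9]
grip_width: 0.0939
grip_force: 0.0
```

```bash
python3 - <<'E'
from h import *
save('wrist','w9');print(ctrl.get_obs()['ee_pos'],ctrl.get_obs()['eef_rot'])
save('side','side9')
def g(im,x,y,w,h,W,H):
    a=cv2.resize(cv2.imread('pics/%s.png'%im)[y:y+h,x:x+w],(W,H),interpolation=cv2.INTER_CUBIC)
    for i in range(0,w,20): cv2.putText(a,str(x+i),(i*W//w,8),0,.3,(0,0,255),1)
    for i in range(0,h,20): cv2.putText(a,str(y+i),(0,i*H//h+4),0,.3,(0,0,255),1)
    return a
cv2.imwrite('pics/col7.png',np.hstack([g('w9',230,120,160,240,400,600),np.vstack([g('scene8',130,140,133,100,399,300),g('side9',320,220,133,100,399,300)])]))
E
```

```text
[ 0.47989637 -0.34536147  0.2351718 ] [3.14142623e+00 9.47030876e-05 2.99701863e+00]
```

View pics/col7.png

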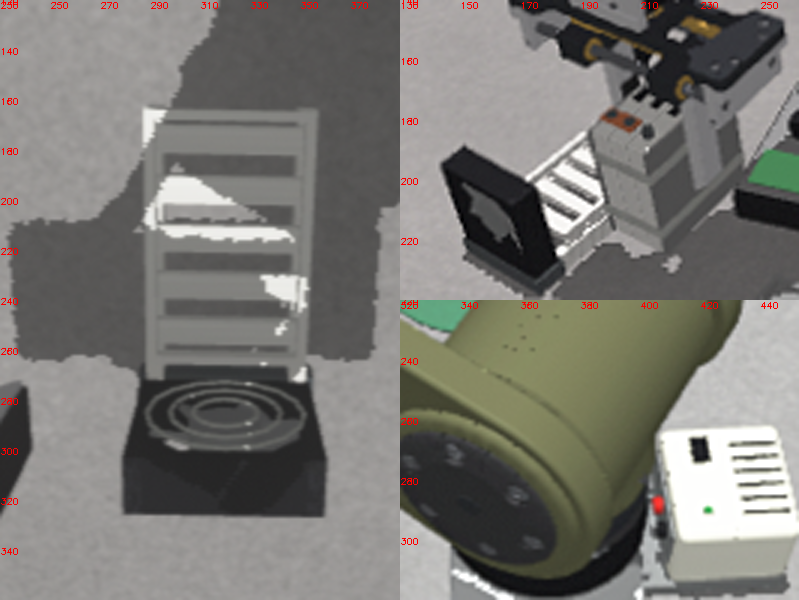

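The picture shows the cooler's empty cradle: back outer corners near (287,164) and (357,163), inner sides near columns 295 and 349. The prismatic pack stood upright as it was carried.

```bash
python3 - <<'E'
from h import *
g=lambda x,y:(230+x/2.5,120+y/2.5)
b=onz('w9',[g(142,109),g(318,108)],.03);print(b.round(4).tolist(),np.linalg.norm(b[1]-b[0]),'yaw',-np.arctan2(*(b[1]-b[0])[:2]))
i=onz('w9',[g(163,200),g(297,200),g(165,365),g(293,365)],.024);print(i.round(4).tolist(),i[:2].mean(0),i[2:].mean(0),np.linalg.norm(i[1]-i[0]))
m=b.mean(0);y=-.145;print('centre',m+.057*np.array([np.cos(y),np.sin(y),0]))
# cell pack in w5
c=onz('w5',[(305,216),(306,240),(309,264),(311,287),(330,214),(331,238),(333,262),(335,285)],.077);print('cell',c.round(4).tolist(),c.mean(0),np.arctan2(*(c[3]-c[0])[1::-1]),np.arctan2(*(c[7]-c[4])[1::-1]))
E
```

```text
[[0.4166, -0.3741, 0.03], [0.4268, -0.3008, 0.03]] 0.07405042726195298 yaw -0.1386369612151674
[[0.457, -0.3724, 0.024], [0.4655, -0.3139, 0.024], [0.5341, -0.3845, 0.024], [0.5427, -0.3252, 0.024]] [ 0.46125929 -0.34317971  0.024     ] [ 0.53840452 -0.35485307  0.024     ] 0.059145011488389826
centre [ 0.47810954 -0.34568011  0.03      ]
cell [[0.5074, 0.1147, 0.077], [0.5299, 0.1142, 0.077], [0.5536, 0.1155, 0.077], [0.5772, 0.116, 0.077], [0.5066, 0.1372, 0.077], [0.5291, 0.1372, 0.077], [0.5527, 0.1381, 0.077], [0.5763, 0.1391, 0.077]] [0.54161017 0.12651579 0.077     ] 0.018963095103940338 0.026633912157278165
```

>>> apply_moves(
  deltas=[
    [0,0.4,2.2,0,0,0,0.015],
    [0,0.5,4,0,0,0,0.015],
    [0,0.5,4,0,0,0,0.015],
    [0,0.5,4,0,0,0,0.015],
    [0,0.5,4,0,0,0,0.015],
    [0,0.5,4,0,0,0,0.015],
    [0,0.5,4,0,0,0,0.015],
    [0,0.5,4,0,0,0,0.015],
    [0,0.5,4,0,0,0,0.015],
    [0,0.5,4,0,0,0,0.015],
  ],
  grip_force=30,
)

```text
time_s: 26.05
ee_pos: [0.5284, 0.0387, 0.2353]
eef_rot: [3.142, 0.001, -3.134]
force: [0.4, -1.1, 0.5]
grip_width: 0.0939
grip_force: 0.0
```

>>> apply_moves(
  deltas=[
    [0,0.5,4,0,0,0,0.015],
    [0,0.5,3,0,0,0,0.015],
    [0,0.4,2,0,0,0,0],
    [0,0,0,0,0,0,0],
    [0,0,0,0,0,0,0],
  ],
)

```text
time_s: 26.55
ee_pos: [0.5423, 0.1264, 0.2349]
eef_rot: [-3.141, -0.0, -3.105]
force: [0.4, -1.3, 0.1]
grip_width: 0.094
grip_force: 0.0
```

```bash
python3 - <<'E'
from h import *
save('wrist','w10');save('side','side10');print(ctrl.get_obs()['ee_pos'],ctrl.get_obs()['eef_rot'])
def g(im,x,y,w,h,W,H): return cv2.resize(cv2.imread('pics/%s.png'%im)[y:y+h,x:x+w],(W,H),interpolation=cv2.INTER_CUBIC)
cv2.imwrite('pics/col8.png',np.hstack([g('w10',0,80,640,240,640,240)[:, :],np.zeros((240,0,3),np.uint8)]))
cv2.imwrite('pics/col8.png',np.vstack([g('w10',0,80,640,260,640,260),np.hstack([g('w10',270,160,100,100,320,320),g('side10',315,210,130,130,320,320)])]))
E
```

```text
[0.54248603 0.12542996 0.23506948] [-3.14143195e+00  9.65932750e-05 -3.10667639e+00]
```

View pics/col8.png

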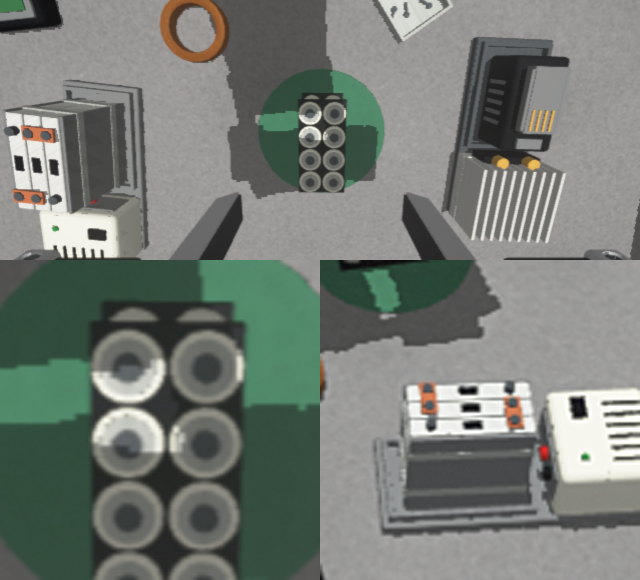

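The picture shows the cell pack upright and square to the tool at (322,224), and the prismatic pack standing level in the charger.

>>> apply_moves(
  deltas=[
    [0,0,0,-3,0,0,0],
    [0,0,0,-3,0,0,0],
    [0,0,0,-3,0,0,0],
    [0,0,0,-3,0,0,0],
    [0,0,0,-3,0,0,0],
    [0,0,0,-2.5,0,0,0],
    [0,0,0,-0.9,0,0,0],
    [0,0,0,0,0,0,0],
    [0,0,0,0,0,0,0],
  ],
)

```text
time_s: 27.55
ee_pos: [0.5433, 0.1257, 0.0522]
eef_rot: [3.141, 0.002, -3.107]
force: [-0.3, -0.6, -0.2]
grip_width: 0.0939
grip_force: 0.0
```

>>> apply_moves(
  deltas=[
    [255,0,0,0,0,0,0],
    [255,0,0,0,0,0,0],
    [255,0,0,0,0,0,0],
    [255,0,0,0,0,0,0],
    [255,0,0,0,0,0,0],
    [255,0,0,0,0,0,0],
    [255,0,0,0.5,0,0,0],
    [255,0,0,0.5,0,0,0],
    [255,0,0,0,0,0,0],
  ],
)

```text
time_s: 28.45
ee_pos: [0.5429, 0.126, 0.0616]
eef_rot: [3.142, 0.001, -3.106]
force: [0.2, -0.2, -5.5]
grip_width: 0.046
grip_force: 30.0
```

>>> apply_moves(
  deltas=[
    [255,0,0,1.5,0,0,0],
    [255,0,0,3,0,0,0],
    [255,0,0,3,0,0,0],
    [255,0,0,3,0,0,0],
    [255,0,0,2.5,0,0,0],
    [255,0,0,1,0,0,0],
    [255,0,-1.2,0,0,0,0],
    [255,-0.4,-2,0,0,0,-0.013],
    [255,-0.4,-3,0,0,0,-0.013],
    [255,-0.4,-3,0,0,0,-0.013],
  ],
)

```text
time_s: 29.45
ee_pos: [0.5297, 0.0324, 0.1993]
eef_rot: [-3.141, -0.003, 3.138]
force: [0.8, 0.2, -5.1]
grip_width: 0.0459
grip_force: 30.0
```

>>> apply_moves(
  deltas=[
    [255,-0.4,-3,0,0,0,-0.013],
    [255,-0.4,-3,0,0,0,-0.013],
    [255,-0.4,-3,0,0,0,-0.013],
    [255,-0.4,-3,0,0,0,-0.013],
    [255,-0.4,-3,0,0,0,-0.013],
    [255,-0.4,-3,0,0,0,-0.013],
    [255,-0.4,-3,0,0,0,-0.013],
    [255,-0.5,-3,0,0,0,-0.013],
    [255,-0.5,-3,0,0,0,-0.013],
    [255,-0.5,-3,0,0,0,-0.013],
  ],
)

```text
time_s: 30.45
ee_pos: [0.4863, -0.2676, 0.1993]
eef_rot: [3.141, -0.002, 3.007]
force: [0.8, 0.2, -3.1]
grip_width: 0.0462
grip_force: 30.0
```

>>> apply_moves(
  deltas=[
    [255,-0.5,-3,0,0,0,0],
    [255,-0.4,-3,0,0,0,0],
    [255,-0.3,-2,0,0,0,0],
    [255,0,0,0,0,0,0],
    [255,0,0,0,0,0,0],
  ],
)

```text
time_s: 30.95
ee_pos: [0.4748, -0.3461, 0.1994]
eef_rot: [3.14, -0.002, 3.007]
force: [0.1, -0.1, -5.2]
grip_width: 0.0458
grip_force: 30.0
```

>>> apply_moves(
  deltas=[
    [255,0.45,0,0,0,0,-0.007],
    [255,0,0,-2,0,0,0],
    [255,0,0,-3,0,0,0],
    [255,0,0,-3,0,0,0],
    [255,0,0,-2,0,0,0],
    [255,0,0,-1.2,0,0,0],
    [255,0,0,-0.8,0,0,0],
    [255,0,0,-0.3,0,0,0],
    [255,0,0,0,0,0,0],
  ],
)

```text
time_s: 31.85
ee_pos: [0.4804, -0.346, 0.0783]
eef_rot: [-3.141, 0.001, 3.001]
force: [0.1, -0.2, -4.8]
grip_width: 0.0462
grip_force: 30.0
```

>>> apply_moves(
  deltas=[
    [255,0,0,-0.3,0,0,0],
    [255,0,0,-0.15,0,0,0],
    [255,0,0,-0.1,0,0,0],
    [255,0,0,0,0,0,0],
  ],
)

```text
time_s: 32.25
ee_pos: [0.4804, -0.3462, 0.0733]
eef_rot: [-3.141, 0.001, 3.001]
force: [-1.6, 1.5, 2.9]
grip_width: 0.0458
grip_force: 30.0
```

Touchdown. Release, rise and check everything with pictures.

>>> apply_moves(
  deltas=[
    [60,0,0,0,0,0,0],
    [0,0,0,0,0,0,0],
    [0,0,0,0,0,0,0],
    [0,0,0,0,0,0,0],
    [0,0,0,1.5,0,0,0],
    [0,0,0,3,0,0,0],
    [0,0,0,4,0,0,0],
    [0,0,0,4,0,0,0],
    [0,0,0,4,0,0,0],
    [0,0,0,0,0,0,0],
  ],
)

```text
time_s: 33.25
ee_pos: [0.4814, -0.347, 0.2446]
eef_rot: [-3.136, 0.009, 3.001]
force: [0.4, -0.2, -0.1]
grip_width: 0.0941
grip_force: 0.0
```

```bash
python3 - <<'E'
from h import *
save('wrist','w11');print(ctrl.get_obs()['ee_pos'])
E
```

```text
[ 0.480759   -0.34647115  0.24119811]
```

>>> apply_moves(
  deltas=[
    [0,0.7,2,0,0,0,0],
    [0,1,3,0,0,0,0.01],
    [0,1,3,0,0,0,0.01],
    [0,1,3,0,0,0,0.01],
    [0,1,3,0,0,0,0.01],
    [0,1,3,0,0,0,0.01],
    [0,1,3,0,0,0,0],
    [0,1,2,0,0,0,0],
    [0,0,0,0,0,0,0],
    [0,0,0,0,0,0,0],
  ],
)

```text
time_s: 34.3
ee_pos: [0.5569, -0.1261, 0.2369]
eef_rot: [-3.142, -0.001, 3.052]
force: [-0.5, -0.3, 0.2]
grip_width: 0.0942
grip_force: 0.0
```

```bash
python3 - <<'E'
from h import *
save('wrist','w12');save('scene','scene12');save('side','side12');print(ctrl.get_obs()['ee_pos'])
def g(im,x,y,w,h,W,H): return cv2.resize(cv2.imread('pics/%s.png'%im)[y:y+h,x:x+w],(W,H),interpolation=cv2.INTER_CUBIC)
L=np.hstack([g('w11',240,120,150,180,300,360),g('w12',240,120,150,180,300,360)])
cv2.imwrite('pics/col9.png',np.hstack([np.vstack([L,g('side12',270,90,180,72,600,240)]),np.vstack([g('scene12',415,252,100,150,200,300),g('scene12',135,150,100,150,200,300)])]))
E
```

```text
[ 0.55677774 -0.12693946  0.23725592]
```

View pics/col9.png

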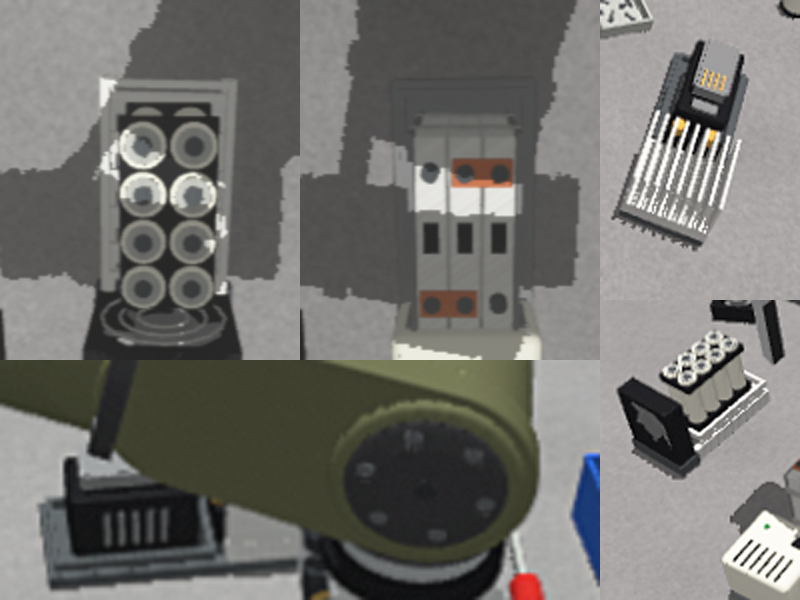

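The picture shows all three packs upright in their cradles: cells in the cooler, prismatic in the charger, case in the load. I check the centres numerically.

```bash
python3 - <<'E'
from h import *
f=lambda p:[(240+x/2,120+y/2) for x,y in p]
c=onz('w11',f([(143,146),(143,195),(143,243),(143,288),(193,146),(193,194),(193,243),(193,289)]),.098)
print('cell',c.mean(0),np.arctan2(*(c[3]-c[0])[1::-1]),'cooler .4785 -.3457 yaw -.142')
s=onz('w12',f([(130,173),(165,174),(199,174),(132,304),(165,304),(198,303)]),.113)
print('prism',s.mean(0),np.arctan2(*(s[4]-s[1])[1::-1]),'charger .5575 -.1257 yaw -.088')
E
```

```text
cell [ 0.48043318 -0.34574888  0.098     ] -0.14872290075841468 cooler .4785 -.3457 yaw -.142
prism [ 0.55775387 -0.12576954  0.113     ] -0.08833403371473818 charger .5575 -.1257 yaw -.088
```

All are within 2 mm of their centres, so I hand in.

```bash
python3 -c "
from station import ctrl
print(ctrl.hand_in())"
```

```text
the job is handed in; nothing more can be done
None
```

The change-over is done and handed in, with no verdict returned: the cased pack stands in the load, the cell pack in the cooling stand and the prismatic pack in the charger, all upright in the last pictures and, by my measurements, about 2 mm from their cradle centres (the cased pack is the least certain, at worst about 7 mm).

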